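Stand the hand stamps on their ink pads

TASK

Get the table ready for the signing: stand each of the four hand stamps upright on the ink pad of its own shape and size, flat on the felt inside the rim, with the square and the long one lined up with the sides of their pads. Leave the drinking glass and the desk bell standing where they are.

Things in the scene. Friction and masses are not known exactly. Their poses are not given: they have to be found in the camera images.
- stamp_large_round: Hand stamp standing upright on the table, loose, 40 to 140 g: a 14 mm high pale wooden base that is a disc 52 mm in diameter, and in its middle an upright black round handle 20 mm in diameter from z = 14 mm to the flat top at z = 80 mm. Origin: centre of the underside; z up.
- stamp_small_round: Hand stamp standing upright on the table, loose, 40 to 140 g: a 14 mm high pale wooden base that is a disc 34 mm in diameter, and in its middle an upright black round handle 20 mm in diameter from z = 14 mm to the flat top at z = 80 mm. Origin: centre of the underside; z up.
- stamp_square: Hand stamp standing upright on the table, loose, 40 to 140 g: a 14 mm high pale wooden base 42 x 42 mm square, and in its middle an upright black round handle 20 mm in diameter from z = 14 mm to the flat top at z = 80 mm. Origin: centre of the underside; z up; x and y along the sides of the base.
- stamp_long: Hand stamp standing upright on the table, loose, 40 to 140 g: a 14 mm high pale wooden base 66 x 26 mm, a long rectangle, and in its middle an upright black round handle 20 mm in diameter from z = 14 mm to the flat top at z = 80 mm. Origin: centre of the underside; z up; x along the 66 mm side, y along the 26 mm side.
- pad_large_round: Open ink pad, fixed to the table: a black dish with blue felt, round, 68 mm in diameter inside the rim, 74 mm outside. The felt is flat, its top 6 mm above the table; the rim is 3 mm thick and its top is 10 mm above the table (4 mm above the felt). Origin: centre of the underside, on the table; z up.
- pad_small_round: Open ink pad, fixed to the table: a black dish with blue felt, round, 50 mm in diameter inside the rim, 56 mm outside. The felt is flat, its top 6 mm above the table; the rim is 3 mm thick and its top is 10 mm above the table (4 mm above the felt). Origin: centre of the underside, on the table; z up.
- pad_square: Open ink pad, fixed to the table: a black dish with blue felt, square, 58 x 58 mm inside the rim, 64 x 64 mm outside. The felt is flat, its top 6 mm above the table; the rim is 3 mm thick and its top is 10 mm above the table (4 mm above the felt). Origin: centre of the underside, on the table; z up; x and y along its sides.
- pad_long: Open ink pad, fixed to the table: a black dish with blue felt, a long rectangle, 82 x 42 mm inside the rim, 88 x 48 mm outside. The felt is flat, its top 6 mm above the table; the rim is 3 mm thick and its top is 10 mm above the table (4 mm above the felt). Origin: centre of the underside, on the table; z up; x along the long side, y along the short side.
- glass: Empty clear drinking glass, loose, standing upright among the stamps and pads; 66 mm in diameter at the mouth, 95 mm high. Origin: centre of the underside; z up. Not to be moved.
- bell: Desk bell, loose: steel dome on a black round foot 76 mm in diameter, 51 mm high with its small push pin in the middle. Origin: centre of the underside; z up. Not to be moved.
There are look-alikes about, which are no part of the job. Leave any green look-alike of the stamp_large_round alone.

How it is judged:
By the outcome, as a careful person would: the job done as asked, in the order asked, and still so for the second after the job is handed in, with the robot touching nothing.
It also fails if it takes over 112 s, if anything falls off the work surface, if the arm or the gripper's body presses on something with over 40 N, if the wrist force passes 120 N, or if a joint passes its speed limit or range.

ROBOT

A 6-joint arm with a two-finger parallel gripper is mounted at the origin on the work surface. World frame = base frame: x ahead of the robot, y to its left, z up, the work surface at z = 0. Lengths are in m, angles in rad, forces in N, time in s.
With the tool pointing down it reaches from about 0.225 to 0.725 m from the base axis. Payload 3.1 kg.
Tool frame: the origin (TCP) lies midway between the tips of the shut fingers; the grasp point (between the pads) lies robot.grip_depth behind it (robot.grip_depth is the distance from the TCP to the grasp point, in m); z points along the fingers, y is the line along which they close (so a half turn about z gives the same grasp; the last joint's range is limited). The gripper opens to 85 mm and grips with 20 to 120 N. Pads are 22 mm wide; open, the fingers measure 114 mm over their backs; the gripper's body (76 mm by 85 mm) begins 54 mm behind the grasp point. The pads swing forward as they close: fully open they stand 13 mm farther back than shut.
Start: joints at [1.048, 0.048, 0.099, 1.622, 0, 1.443], TCP at [0.202, 0.485, 0.231] pointing down, gripper open.
Joint ranges: [-2.91, 2.91], [-0.99, 1.94], [-1.21, 1.42], [-2.12, 2.29], [-1.49, 1.47], [-3.14, 3.14]. Speed limits (rad/s): [2.79, 2.79, 3.14, 3.14, 3.14, 3.14].

INTERFACE

Orientations are given as [roll, pitch, yaw] about the fixed x, y, z axes, in that order (R = Rz(yaw) Ry(pitch) Rx(roll)).
In Python, from rig import sensors, viewer, robot gives the robot as it stands. The module is installed in compiled form; this text tells all that it offers.
- The arm moves only by the tool arm_command, never from a script. Its argument "steps" is a list of rows, each a list of 5 numbers: the gripper's target within -1 to 1 (fully open at 1, half-way at 0, shut at -1), then the shift along the tool's x, y, z in m, then the turn about the tool's z in degrees. A call has 1 to 5 rows; each row is the pose to reach, as a shift and turn from the pose commanded when the call began, along the tool's axes at that moment; what a row does not reach only later rows make up. A row lasts 1/8 s, in which the tool goes at most 62.5 mm and 10.7 degrees, less where a joint would pass 70% of its speed; a pose out of reach is approached as far as the arm can. A call with a gripper value outside its range is refused whole. The fingers move at their own pace and stop on an object; "force" is the grip in N (left out, the last holds). Time passes only in rows, so rows that repeat a pose let the fingers close. It gives the time, the measured TCP pose, the force, the opening and the grip force at its end, in the units of the state.
- sensors.observe(): the state, without advancing time (a new reading comes with each control period).
- viewer.capture(name): name is "scene" or "side" or "wrist"; returns a dict with "image" (480x640x3 uint8, red, green, blue), "z_map" (480x640 float32, m along the optical axis (not along the pixel's ray), 0 where there is no reading), "K" (3x3 intrinsics, pixels), "k1" (the pictures are not rectified: a ray, as slopes to the right and down, at radius r is drawn at 1 + k1 r^2 times it, then the intrinsics apply), "R" (3x3) and "t" (3): a world point X has camera coordinates R X + t. Camera axes: x right, y down, z forward; pixel columns grow to the right and rows downward; lengths in m; the calibration is good to about 2 mm. A picture is of the moment at which its call begins.
- robot.finish_job(): hands the job in; it is judged then, once.
The state is a dict: "time_s": time; "joint_positions": joint angles; "joint_vel": joint speeds; "joint_efforts": joint torques, N m; "position": TCP position; "orientation": TCP orientation; "contact_force": force on the tool from outside, world axes, zero at the start; "moment": the same for the moment, N m; "finger_gap": finger opening in m; "grip_force": force on a finger pad.
Only numpy, scipy, OpenCV 4.12 (cv2) and the standard library are available. Lean on these libraries where they do the work, as an engineer would, in place of code of your own. Each camera call takes 0.05 s, during which the arm holds its last target. There are 200 camera calls.

## Working session

There is one attempt and no reset: what is moved stays moved. The work goes in short steps, Python scripts to look and compute and a tool call to move; the robot and the scene stay as the last step left them, time stands still between calls to the robot, and variables do not carry over. Pictures are saved under pics/ and viewed, at most 14 in all, crops included, and the job is handed in when it is done.

Besides the shell and the picture viewer there is one more tool, called after ">>>" as name([rows], argument=value, ...), one row to a line, values as JSON. arm_command: Moves the arm, as the interface text tells. Its arguments: {"type":"object","properties":{"steps":{"type":"array","items":{"type":"array","items":{"type":"number"}}},"force":{"type":"number"}},"required":["steps"]}

```bash
mkdir -p pics
cat > h.py <<'E'
import numpy as np, cv2
from rig import sensors, viewer, robot
def cap(n, save=None):
    c=viewer.capture(n)
    if save: cv2.imwrite('pics/'+save, c['image'][:,:,::-1])
    return c
def ray(c,uv):
    uv=np.atleast_2d(np.float64(uv)); K=c['K']
    d=np.c_[(uv[:,0]-K[0,2])/K[0,0],(uv[:,1]-K[1,2])/K[1,1]]
    p=d.copy()
    for _ in range(20): p=d/(1+c['k1']*(p**2).sum(1,keepdims=True))
    return np.c_[p,np.ones(len(p))]
def onplane(c,uv,z):
    r=ray(c,uv)@c['R']; o=-c['R'].T@c['t']
    return o+r*((z-o[2])/r[:,2])[:,None]
def cloud(c):
    v,u=np.mgrid[0:480,0:640]; uv=np.c_[u.ravel(),v.ravel()]
    r=ray(c,uv)*c['z_map'].ravel()[:,None]
    return ((r-c['t'])@c['R']).reshape(480,640,3)
E
python3 - <<'E'
from h import *
for n in ['scene','side','wrist']:
    c=cap(n,n+'0.png'); print(n,c['K'].ravel(),c['k1'],c['R'].round(3).tolist(),-c['R'].T@c['t'])
print(sensors.observe(),robot.grip_depth)
E
```

```text
scene [457.91667589   0.         324.38597164   0.         457.91667589
 238.66370315   0.           0.           1.        ] -0.047046740181279766 [[0.444, 0.896, -0.012], [0.756, -0.381, -0.532], [-0.481, 0.227, -0.847]] [ 0.89600503 -0.18416899  0.71614342]
side [496.11061875   0.         317.4798156    0.         496.11061875
 242.7533535    0.           0.           1.        ] -0.0051352470642008095 [[0.795, -0.607, 0.021], [-0.432, -0.589, -0.683], [0.427, 0.534, -0.73]] [ 0.16495476 -0.43923474  0.62129488]
wrist [339.26812112   0.         327.66891592   0.         339.26812112
 242.91791999   0.           0.           1.        ] -0.007642749448847872 [[0.385, 0.923, -0.003], [0.878, -0.366, 0.307], [0.282, -0.121, -0.952]] [0.12813341 0.51449724 0.37313009]
{'time_s': 0.15, 'joint_positions': array([1.04818049e+00, 4.85771034e-02, 9.79137660e-02, 1.62202499e+00,
       3.44463053e-05, 1.44300510e+00]), 'joint_vel': array([ 0.00094275, -0.00021085,  0.00469704, -0.00224039,  0.00061425,
        0.0025631 ]), 'joint_efforts': array([ 1.19291388e-03, -3.39259851e+01,  3.20424449e+01,  1.53400702e-02,
       -1.42039671e-04, -2.15860319e-05]), 'position': array([0.20168496, 0.48417294, 0.23036588]), 'orientation': array([-3.13972047e+00, -2.75288334e-04,  2.74676775e+00]), 'contact_force': array([ 0.57729872,  0.48802618, -0.4126961 ]), 'moment': array([-0.01319013, -0.01707694, -0.02945974]), 'grip_force': 0.0, 'finger_gap': 0.08543928727428281} 0.0187
```

View pics/scene0.png

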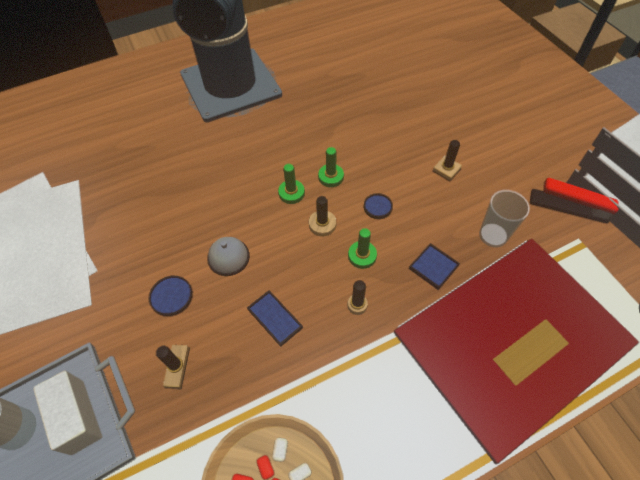

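View pics/side0.png

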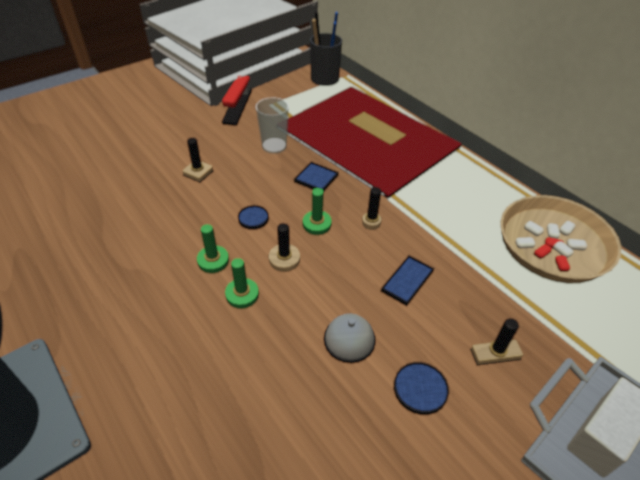

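Scene view: large round stamp at (322,215), small round (358,298), square (450,160), long (173,365). The green look-alikes are at (291,183), (331,167), (363,247). Pads: large round (171,295), small round (378,205), square (435,266), long (275,317). The glass is at (500,220) and the bell at (228,255).

```bash
cat > meas.py <<'E'
from h import *
out={}
P={'scene':{'padLR':(171,295),'padSR':(378,205),'padSQ':(435,266),'padLG':(275,317)},'side':{'padLR':(421,387),'padSR':(253,216),'padSQ':(316,176),'padLG':(408,279)}}
S={'scene':{'LR':(322,222),'SR':(358,303),'SQ':(448,168),'LG':(175,366)},'side':{'LR':(284,257),'SR':(372,220),'SQ':(197,170),'LG':(498,352)}}
for n in ['scene','side']:
    c=cap(n); hsv=cv2.cvtColor(c['image'],cv2.COLOR_RGB2HSV); W=cloud(c)
    m=cv2.inRange(hsv,(105,110,40),(130,255,255))
    cs,_=cv2.findContours(m,cv2.RETR_EXTERNAL,cv2.CHAIN_APPROX_NONE)
    for k,p in P[n].items():
        q=max((x for x in cs if cv2.pointPolygonTest(x,p,False)>=0),key=cv2.contourArea,default=None)
        if q is None: print(n,k,'none');continue
        w=onplane(c,q[:,0],0.006)
        r=cv2.minAreaRect((w[:,:2]*1000).astype(np.float32))
        print(n,k,np.round(r[0],1),np.round(r[1],1),round(r[2],1))
    g=cv2.inRange(hsv,(45,100,40),(75,255,255))
    for nm,mk in [('green',g>0),('dark',(hsv[...,2]<70))]:
        m2=(mk&(W[...,2]>0.070)&(W[...,2]<0.09)).astype(np.uint8)
        k,l,s,ce=cv2.connectedComponentsWithStats(m2)
        for i in range(1,k):
            if s[i,4]>15:
                w=W[l==i]; print(n,nm,'top',ce[i].round(),s[i,4],(np.median(w,0)*1000).round(1))
    # wooden bases by height
    for k,p in S[n].items():
        v,u=np.mgrid[0:480,0:640]
        m3=((W[...,2]>0.009)&(W[...,2]<0.019)&(np.hypot(u-p[0],v-p[1])<35)).astype(np.uint8)
        w=W[m3>0]; 
        if len(w)>5:
            r=cv2.minAreaRect((w[:,:2]*1000).astype(np.float32)); print(n,'base',k,len(w),np.round(r[0],1),np.round(r[1],1),round(r[2],1),(np.median(w[:,2])*1000).round(1))
    # tall stuff
    m4=((W[...,2]>0.025)&(W[...,2]<0.2)&(W[...,0]>0.2)&(W[...,0]<.8)).astype(np.uint8)
    k,l,s,ce=cv2.connectedComponentsWithStats(m4)
    for i in range(1,k):
        if s[i,4]>60: w=W[l==i]*1000; print(n,'tall',ce[i].round(),s[i,4],w.min(0).round(),w.max(0).round())
E
python3 meas.py
python3 - <<'E'
import cv2
a=cv2.imread('pics/scene0.png')
c=cv2.resize(a[140:390,140:480],None,fx=2.3,fy=2.3,interpolation=cv2.INTER_CUBIC); cv2.imwrite('pics/crop0.png',c)
E
```

```text
scene padLR none
scene padSR none
scene padSQ none
scene padLG none
scene green top [331. 151.] 57 [366.4  82.9  80. ]
scene green top [288. 168.] 65 [367.9  -4.3  80. ]
scene green top [365. 233.] 81 [554.7  50.7  80.1]
scene dark top [226.  70.] 406 [ 54.5 -13.9  80.5]
scene dark top [454. 145.] 71 [456.6 298.1  78.5]
scene dark top [613. 181.] 646 [660.  505.3  79.9]
scene dark top [322. 202.] 82 [464.2  15.8  79.4]
scene dark top [364. 239.] 18 [560.2  45.9  72.5]
scene dark top [359. 287.] 80 [636.1  -4.   79.3]
scene dark top [163. 353.] 128 [ 603.  -306.7   79.5]
scene base LR 407 [437.2   9.6] [100.3  51.6] 19.5 14.5
scene base SR 158 [636.9  -3.8] [31.8 27.8] 60.9 14.5
scene base SQ 274 [452.7 301.8] [43.1 44.3] 22.1 14.1
scene base LG 534 [ 600.  -307.4] [27.3 66.8] 60.5 14.3
scene tall [607. 174.] 5412 [581. 407.  25.] [754. 617. 157.]
scene tall [452. 153.] 263 [443. 289.  25.] [465. 311.  82.]
scene tall [331. 160.] 252 [353.  74.  25.] [376.  93.  82.]
scene tall [289. 176.] 262 [357. -14.  25.] [377.   6.  83.]
scene tall [504. 215.] 1697 [591. 258.  25.] [655. 324.  9
[... 2290 characters left out ...]
 [537. 261.] 993 [ 734. -327.   25.] [ 800. -150.   54.]
side tall [283. 238.] 372 [449.   5.  25.] [468.  25.  83.]
side tall [209. 240.] 395 [353.  71.  25.] [373.  91.  83.]
side tall [525. 242.] 186 [ 771. -223.   26.] [ 799. -196.   40.]
side tall [541. 252.] 116 [ 782. -246.   25.] [ 800. -229.   36.]
side tall [239. 274.] 423 [355. -16.  25.] [374.   4.  82.]
side tall [562. 265.] 122 [ 787. -287.   25.] [ 800. -260.   35.]
side tall [350. 331.] 1208 [ 417. -197.   25.] [ 476. -137.   54.]
side tall [506. 334.] 515 [ 588. -319.   26.] [ 608. -299.   83.]
side tall [553. 388.] 818 [ 549. -418.   25.] [ 655. -378.   44.]
side tall [611. 428.] 4137 [ 556. -496.   25.] [ 658. -437.   72.]
```

View pics/crop0.png

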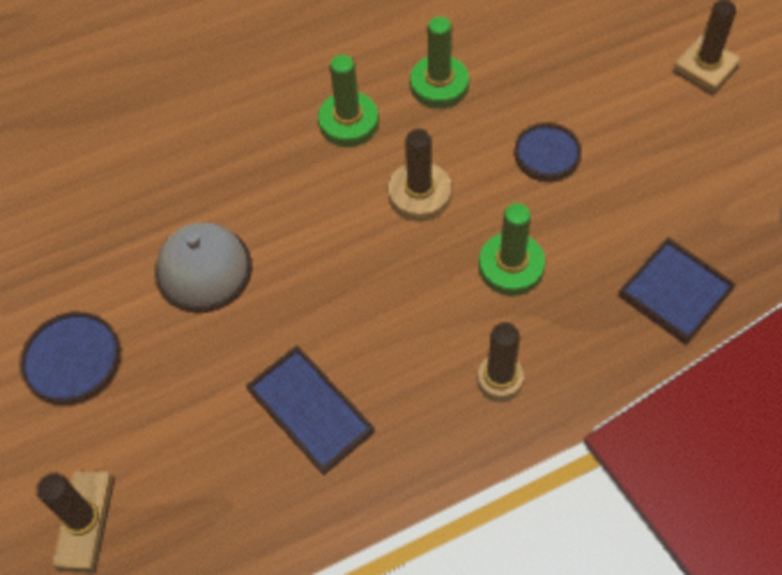

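View pics/wrist0.png

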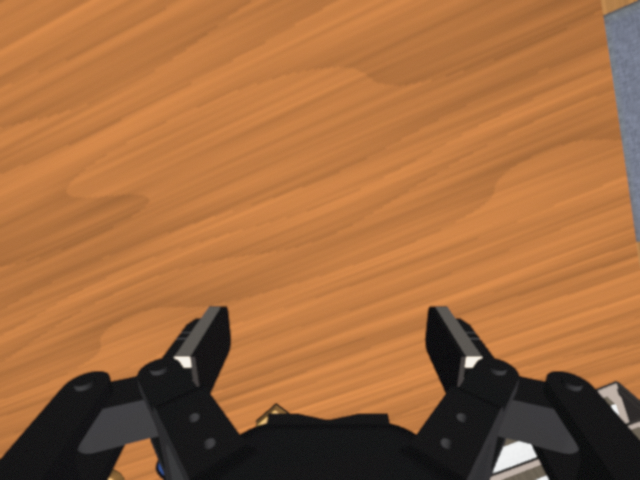

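The crop confirms the targets. The wooden large round is at crop (420,185), base about 50 mm. The wooden small round is at (503,372), base about 32 mm. The three green ones stay where they are. The wrist view shows bare table. Moving above the large round stamp now.

>>> arm_command([
  [0.2, -0.05, -0.04, 0, 0],
  [0.2, -0.1, -0.08, 0, 0],
  [0.2, -0.145, -0.115, 0, 0],
  [0.2, -0.19, -0.15, 0, 0],
  [0.2, -0.235, -0.187, 0, 0],
])

```text
time_s: 0.88
position: [0.3476, 0.22, 0.2313]
orientation: [3.141, 0.001, 2.747]
contact_force: [-0.1, 0.0, 0.6]
finger_gap: 0.051
grip_force: 0.0
```

>>> arm_command([
  [0.2, -0.05, -0.04, 0, 0],
  [0.2, -0.1, -0.08, 0, 0],
  [0.2, -0.145, -0.115, 0, 0],
  [0.2, -0.183, -0.146, 0, 0],
  [0.2, -0.183, -0.146, 0, 0],
])

```text
time_s: 1.5
position: [0.4606, 0.0136, 0.2306]
orientation: [-3.141, -0.001, 2.741]
contact_force: [0.2, 0.6, -0.6]
finger_gap: 0.0509
grip_force: 0.0
```

```bash
cat >> h.py <<'E'
def to(x,y,z,yaw=None):
    "shift (mm) and turn (deg) to reach world x,y,z (mm) from now"
    s=sensors.observe(); psi=s['orientation'][2]; p=s['position']*1000
    d=np.array([x,y,z])-p
    t=0 if yaw is None else -(yaw-np.degrees(psi))
    print('t',round(s['time_s'],2),'pos',p.round(1),'yaw',np.degrees(psi).round(2),'-> dx,dy,dz',np.round([np.cos(psi)*d[0]+np.sin(psi)*d[1],np.sin(psi)*d[0]-np.cos(psi)*d[1],-d[2]],1),'turn',round(t,1),'gap',s['finger_gap'].round(4))
def around(c,x,y,zlo,zhi,r):
    W=cloud(c); m=(W[...,2]>zlo/1e3)&(W[...,2]<zhi/1e3)&(np.hypot(W[...,0]-x/1e3,W[...,1]-y/1e3)<r/1e3)
    w=W[m]*1000; v,u=np.nonzero(m)
    if len(w)<10: print('few',len(w)); return
    q=cv2.minAreaRect(w[:,:2].astype(np.float32)); print('n',len(w),'mid',np.round(q[0],1),'size',np.round(q[1],1),'ang',round(q[2],1),'zmed',np.median(w[:,2]).round(1),'px',u.mean().round(),v.mean().round())
E
python3 - <<'E'
from h import *
to(460,16,230)
c=cap('wrist','w1.png')
around(c,460,16,9,19,38); around(c,460,16,74,90,20); around(c,460,16,25,74,20)
E
```

```text
Traceback (most recent call last):
  File "h.py", line 25, in to
    print('t',round(s['time_s'],2),'pos',p.round(1),'yaw',np.degrees(psi).round(2),'-> dx,dy,dz',np.round([np.cos(psi)*d[0]+np.sin(psi)*d[1],np.sin(psi)*d[0]-np.cos(psi)*d[1],-d[2]],1),'turn',round(t,1),'gap',s['finger_gap'].round(4))
                                                                                                                                                                                                                 ^^^^^^^^^^^^^^^^^^^^^
AttributeError: 'float' object has no attribute 'round'
```

```bash
sed -i "s/s\['finger_gap'\].round(4)/round(s['finger_gap'],4)/" h.py
python3 - <<'E'
from h import *
to(460,16,230)
c=cap('wrist','w1.png')
around(c,460,16,9,19,38); around(c,460,16,74,90,20); around(c,460,16,25,74,20)
E
```

```text
t 1.5 pos [460.6  13.6 230.6] yaw 157.06 -> dx,dy,dz [1.5 2.  0.6] turn 0 gap 0.0509
n 1192 mid [455.3  17.6] size [51.1 48.1] ang 70.3 zmed 14.1 px 330.0 201.0
n 367 mid [456.5  17.3] size [18.9 18.7] ang 17.4 zmed 79.5 px 331.0 220.0
n 193 mid [452.   18.8] size [19.8  9.8] ang 72.0 zmed 52.5 px 331.0 207.0
```

View pics/w1.png

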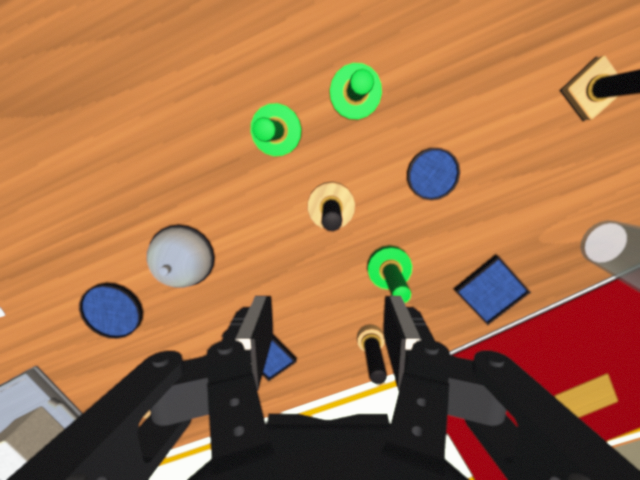

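The wrist view shows the large round stamp at (331,205), between the green ones at (275,130), (357,90) and (390,268). Descending on it.

>>> arm_command([
  [0.2, 0.003, 0.002, 0.05, 0],
  [0.2, 0.003, 0.002, 0.1, 0],
  [0.2, 0.003, 0.002, 0.15, 0],
  [0.2, 0.003, 0.002, 0.193, 0],
  [0.2, 0.003, 0.002, 0.193, 0],
], force=40)

```text
time_s: 2.17
position: [0.4529, 0.0213, 0.0345]
orientation: [-3.139, -0.009, 2.749]
contact_force: [0.4, 0.1, -0.3]
finger_gap: 0.051
grip_force: 0.0
```

>>> arm_command([
  [-1, 0, 0, 0, 0],
  [-1, 0, 0, 0, 0],
  [-1, 0, 0, 0, 0],
  [-1, 0, 0, 0, 0],
  [-1, 0, 0, 0, 0],
], force=40)

```text
time_s: 2.8
position: [0.4595, 0.0194, 0.0405]
orientation: [3.14, 0.004, 2.747]
contact_force: [-0.1, 0.9, 6.2]
finger_gap: 0.0191
grip_force: 40.0
```

Run:
```python
from h import *
to(460,16,230)
```

```text
t 2.8 pos [459.5  19.4  40.5] yaw 157.38 -> dx,dy,dz [  -1.8   -3.  -189.5] turn 0 gap 0.0191
```

>>> arm_command([
  [-1, 0, 0, -0.05, 0],
  [-1, 0, 0, -0.1, 0],
  [-1, 0, 0, -0.1, 0],
  [-1, 0, 0, -0.1, 0],
])

```text
time_s: 3.3
position: [0.4575, 0.0194, 0.1379]
orientation: [-3.141, -0.0, 2.747]
contact_force: [-0.3, 0.0, -1.2]
finger_gap: 0.0189
grip_force: 39.5
```

```bash
cat > pads.py <<'E'
from h import *
def pads(c):
    hsv=cv2.cvtColor(c['image'],cv2.COLOR_RGB2HSV)
    m=cv2.inRange(hsv,(100,90,40),(135,255,255))
    cs,_=cv2.findContours(m,cv2.RETR_EXTERNAL,cv2.CHAIN_APPROX_NONE)
    for q in cs:
        if cv2.contourArea(q)<150: continue
        w=onplane(c,q[:,0],0.006)[:,:2]*1000; r=cv2.minAreaRect(w.astype(np.float32))
        print('pad',q[:,0].mean(0).round(),np.round(r[0],1),np.round(r[1],1),round(r[2],1))
E
python3 - <<'E'
from pads import *
c=cap('wrist','w2.png'); pads(c); print('scene'); pads(cap('scene'))
W=cloud(c)
x,y=sensors.observe()['position'][:2]*1000
around(c,x,y,72,130,60)
to(478,-279,145)
print(sensors.observe()['contact_force'])
E
```

```text
pad [ 46. 362.] [ 473.9 -283.8] [67.5 67.7] 54.5
pad [532. 340.] [628.8 154.4] [57.6 59.9] 21.7
pad [461. 194.] [469.  131.1] [50.4 49.9] 67.4
scene
pad [276. 319.] [ 591.7 -136. ] [78.6 39.6] 16.0
pad [170. 295.] [ 474.6 -281.1] [61.9 63.3] 44.1
pad [434. 265.] [628.5 155.4] [55.5 53.7] 21.5
pad [378. 205.] [469.4 132.8] [42.7 42.6] 16.1
n 4421 mid [448.6  21.9] size [51.  37.3] ang 67.4 zmed 111.7 px 327.0 265.0
t 3.4 pos [456.3  19.5 136.3] yaw 157.37 -> dx,dy,dz [-134.9 -267.2   -8.7] turn 0 gap 0.0193
[-0.56381888  0.10959469 -0.67304353]
```

View pics/w2.png

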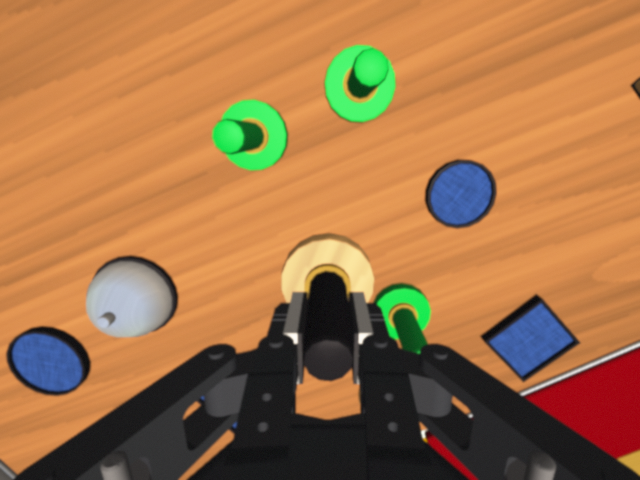

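The large round stamp is held upright, with its base at (328,285) in the picture. Carrying it to its pad.

>>> arm_command([
  [-1, -0.024, -0.05, 0, 0],
  [-1, -0.048, -0.1, 0, 0],
  [-1, -0.073, -0.15, 0, 0],
  [-1, -0.097, -0.2, 0, 0],
  [-1, -0.115, -0.24, 0, 0],
])

```text
time_s: 4.03
position: [0.4703, -0.2478, 0.1359]
orientation: [3.141, -0.004, 2.746]
contact_force: [0.5, 0.9, -0.6]
finger_gap: 0.019
grip_force: 39.5
```

>>> arm_command([
  [-1, -0.015, -0.029, 0.02, 0],
  [-1, -0.015, -0.029, 0.05, 0],
  [-1, -0.015, -0.029, 0.07, 0],
  [-1, -0.015, -0.029, 0.07, 0],
  [-1, -0.015, -0.029, 0.07, 0],
])

```text
time_s: 4.65
position: [0.474, -0.2786, 0.068]
orientation: [3.141, -0.001, 2.747]
contact_force: [1.1, 0.6, -0.8]
finger_gap: 0.019
grip_force: 39.6
```

Run:
```python
from pads import *
c=cap('wrist','w3.png'); pads(c); print('scene'); 
around(c,475,-281,44,56,40);W=None
for n in ['scene','side']:
    c=cap(n,n+'3.png'); pads(c); around(c,475,-281,46,60,40); around(c,475,-281,85,125,14)
to(475,-281,40)
a=cv2.imread('pics/w3.png'); b=cv2.imread('pics/side3.png')[200:460,300:620]
cv2.imwrite('pics/m3.png',np.hstack([cv2.resize(a,(400,300)),cv2.resize(b,(369,300))]))
```

```text
pad [582. 333.] [ 592.7 -135.6] [80.9 43.1] 16.0
pad [323. 244.] [ 463.3 -278.1] [69.  45.6] 73.1
scene
n 691 mid [ 468.6 -277.2] size [24.8 17.1] ang 62.6 zmed 46.3 px 327.0 276.0
pad [275. 317.] [ 591.1 -136. ] [78.1 40.2] 15.6
pad [172. 300.] [ 483.7 -279.6] [43.7 64.7] 7.4
pad [434. 265.] [628.4 155.4] [55.3 53.2] 21.9
pad [378. 205.] [469.9 131.8] [41.5 41.9] 4.5
n 81 mid [ 480.7 -278.9] size [14.2 24.4] ang 2.0 zmed 49.4 px 164.0 287.0
n 215 mid [ 477.3 -286.7] size [25.5 15.7] ang 28.0 zmed 106.3 px 148.0 270.0
pad [419. 393.] [ 468.8 -285.8] [48.9 68. ] 31.2
pad [406. 279.] [ 594.  -135.9] [83.1 43.3] 16.5
pad [253. 216.] [470.6 130.9] [48.8 48.4] 53.9
pad [316. 176.] [630.4 154.4] [59.3 59.2] 21.2
n 139 mid [ 467.6 -284.4] size [22.5 34.5] ang 11.6 zmed 48.8 px 423.0 374.0
n 174 mid [ 469.1 -275.4] size [25.1  7.1] ang 48.2 zmed 104.7 px 427.0 348.0
t 4.8 pos [ 475.  -279.3   69.6] yaw 157.4 -> dx,dy,dz [-0.7 -1.6 29.6] turn 0 gap 0.0187
```

View pics/m3.png

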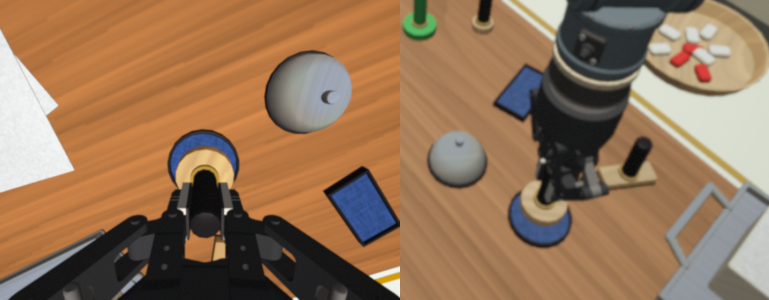

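Wrist and side views: the base hangs over the large round pad (wrist picture (323,265) region), well inside the rim. Lowering it and releasing.

>>> arm_command([
  [-1, -0.001, -0.001, 0.012, 0],
  [-1, -0.001, -0.001, 0.02, 0],
  [-1, -0.001, -0.001, 0.024, 0],
  [-1, -0.001, -0.001, 0.024, 0],
  [-1, -0.001, -0.001, 0.024, 0],
])

```text
time_s: 5.42
position: [0.4744, -0.2804, 0.0464]
orientation: [-3.14, -0.0, 2.747]
contact_force: [-4.2, 2.2, 9.0]
finger_gap: 0.0192
grip_force: 40.6
```

>>> arm_command([
  [0.1, 0, 0, -0.001, 0],
  [0.1, 0, 0, -0.001, 0],
  [0.1, 0, 0, -0.05, 0],
  [0.1, 0, 0, -0.1, 0],
  [0.1, 0, 0, -0.14, 0],
])

```text
time_s: 6.05
position: [0.4751, -0.2803, 0.1859]
orientation: [-3.141, 0.001, 2.747]
contact_force: [0.3, 0.1, 0.1]
finger_gap: 0.0469
grip_force: 0.0
```

Run:
```python
from pads import *
c=cap('wrist'); around(c,475,-282,17,24,33); around(c,475,-282,78,92,20); pads(c)
around(c,600,-308,9,19,45); around(c,600,-308,74,90,20)
to(599,-308,185)
```

```text
n 1469 mid [ 470.6 -280.3] size [51.1 48.2] ang 67.8 zmed 20.1 px 327.0 214.0
n 526 mid [ 472.2 -280.2] size [19.  19.1] ang 67.9 zmed 85.6 px 327.0 239.0
pad [503. 268.] [ 593.  -135.1] [84.4 44.3] 16.0
pad [328. 215.] [ 473.2 -281.1] [68.9 66.7] 64.8
n 816 mid [ 596.6 -307.8] size [26.2 66.2] ang 60.7 zmed 14.0 px 348.0 322.0
n 374 mid [ 596.6 -308. ] size [18.8 18.6] ang 39.7 zmed 79.5 px 353.0 372.0
t 6.1 pos [ 477.3 -282.   192.3] yaw 157.39 -> dx,dy,dz [-122.4   22.8    7.3] turn 0 gap 0.0471
```

Large round is seated flat (base top z≈20, within 3 mm of the pad centre). Next is the long stamp.

>>> arm_command([
  [0.1, -0.05, 0.009, 0, 0],
  [0.1, -0.1, 0.018, 0, 0],
  [0.1, -0.124, 0.022, 0.02, 0],
  [0.1, -0.124, 0.022, 0.05, 0],
  [0.1, -0.124, 0.022, 0.05, 0],
])

```text
time_s: 6.72
position: [0.5957, -0.306, 0.1293]
orientation: [3.14, -0.009, 2.747]
contact_force: [-1.2, 0.6, -0.3]
finger_gap: 0.0468
grip_force: 0.0
```

>>> arm_command([
  [0.1, 0, 0, 0.04, 0],
  [0.1, 0, 0, 0.08, 0],
  [0.1, 0, 0, 0.098, 0],
  [0.1, 0, 0, 0.098, 0],
  [0.1, 0, 0, 0.098, 0],
])

```text
time_s: 7.35
position: [0.599, -0.3084, 0.0388]
orientation: [-3.141, 0.004, 2.747]
contact_force: [-0.7, -0.6, 0.4]
finger_gap: 0.0472
grip_force: 0.0
```

>>> arm_command([
  [-1, 0, 0, 0, 0],
  [-1, 0, 0, 0, 0],
  [-1, 0, 0, 0, 0],
  [-1, 0, 0, 0, 0],
  [-1, 0, 0, 0, 0],
])

```text
time_s: 7.98
position: [0.599, -0.3083, 0.0385]
orientation: [-3.141, 0.004, 2.747]
contact_force: [0.3, 0.2, 6.5]
finger_gap: 0.0193
grip_force: 39.0
```

>>> arm_command([
  [-1, 0, 0, -0.04, 0],
  [-1, 0, 0, -0.08, 0],
  [-1, 0, 0, -0.08, 0],
])

```text
time_s: 8.35
position: [0.6, -0.3091, 0.121]
orientation: [-3.14, 0.008, 2.747]
contact_force: [0.4, 0.3, -0.6]
finger_gap: 0.0193
grip_force: 39.1
```

>>> arm_command([
  [-1, 0.02, 0.045, 0, -9],
  [-1, 0.04, 0.09, 0, -18],
  [-1, 0.058, 0.13, 0, -27],
  [-1, 0.07, 0.157, 0, -36],
  [-1, 0.07, 0.157, 0, -45.3],
])

```text
time_s: 8.98
position: [0.5921, -0.1325, 0.114]
orientation: [3.138, -0.003, -2.737]
contact_force: [-0.1, -1.2, -1.0]
finger_gap: 0.0185
grip_force: 39.3
```

>>> arm_command([
  [-1, 0, 0, 0.03, 0],
  [-1, 0, 0, 0.045, 0],
  [-1, 0, 0, 0.045, 0],
])

```text
time_s: 9.35
position: [0.5911, -0.135, 0.068]
orientation: [3.137, -0.005, -2.746]
contact_force: [-0.2, 0.4, -1.1]
finger_gap: 0.0189
grip_force: 39.3
```

Run:
```python
from pads import *
to(593.5,-136,44)
c=cap('wrist','w4.png'); pads(c); around(c,593.5,-136,41,56,45)
c=cap('side','side4.png'); pads(c); around(c,593.5,-136,44,58,45)
c=cap('scene'); pads(c); around(c,593.5,-136,44,58,45)
a=cv2.imread('pics/w4.png'); b=cv2.imread('pics/side4.png')[150:410,300:620]
cv2.imwrite('pics/m4.png',np.hstack([cv2.resize(a,(400,300)),cv2.resize(b,(369,300))]))
```

```text
t 9.35 pos [ 591.1 -135.    68. ] yaw -157.33 -> dx,dy,dz [-1.9 -1.9 24. ] turn 0 gap 0.0189
pad [629. 438.] [638.6 138.5] [60.7 22.8] 38.7
pad [327. 243.] [ 585.1 -138.1] [69.5 43.3] 15.8
pad [153.  14.] [ 497.9 -272.4] [15.1 56.2] 22.4
n 2863 mid [ 575.8 -139.4] size [38.6 26. ] ang 16.4 zmed 43.9 px 331.0 255.0
pad [420. 392.] [ 472.8 -283.4] [59. 68.] 31.4
pad [408. 283.] [ 593.6 -136.4] [83.3 43.3] 16.0
pad [253. 216.] [470.6 130.9] [48.8 48.4] 53.9
pad [316. 176.] [630.3 154.3] [59.7 59. ] 21.6
n 345 mid [ 588.3 -137.8] size [58.8 26.2] ang 16.6 zmed 46.4 px 408.0 268.0
pad [276. 326.] [ 596.5 -134.6] [68.2 39.7] 15.8
pad [434. 265.] [628.4 155.5] [55.2 53.5] 21.9
pad [378. 205.] [469.4 132.4] [43.6 40.9] 53.2
n 308 mid [ 608.7 -131.4] size [35.6 26.2] ang 16.0 zmed 47.1 px 279.0 316.0
```

View pics/m4.png

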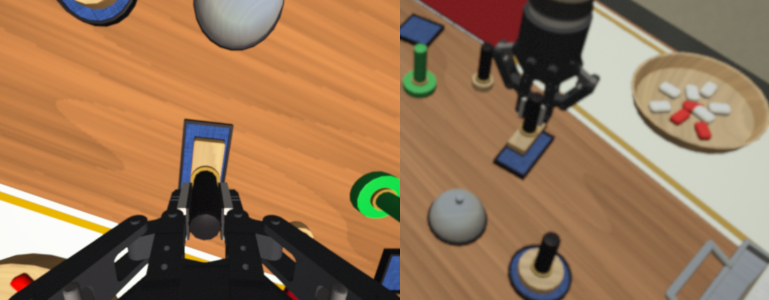

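The long stamp hangs over its pad at 16.4° against the pad's 16.0°, gaps even to about 2 mm (wrist picture base at (331,255)). Lowering it.

>>> arm_command([
  [-1, -0.002, -0.001, 0.012, 0],
  [-1, -0.002, -0.001, 0.02, 0],
  [-1, -0.002, -0.001, 0.023, 0],
  [-1, -0.002, -0.001, 0.023, 0],
])

```text
time_s: 10.0
position: [0.5953, -0.1357, 0.0477]
orientation: [3.141, -0.001, -2.746]
contact_force: [-0.4, -0.5, -1.1]
finger_gap: 0.0189
grip_force: 39.3
```

Not touching yet, so a little lower.

>>> arm_command([
  [-1, 0, 0, 0.002, 0],
  [-1, 0, 0, 0.0025, 0],
  [-1, 0, 0, 0.0025, 0],
])

```text
time_s: 10.38
position: [0.5958, -0.1359, 0.046]
orientation: [-3.141, 0.0, -2.746]
contact_force: [-0.2, -0.1, -1.8]
finger_gap: 0.0193
grip_force: 39.3
```

>>> arm_command([
  [-1, 0, 0, 0.001, 0],
  [-1, 0, 0, 0.002, 0],
  [-1, 0, 0, 0.002, 0],
])

```text
time_s: 10.75
position: [0.5958, -0.1359, 0.0445]
orientation: [-3.141, 0.0, -2.746]
contact_force: [-2.2, -0.4, 3.1]
finger_gap: 0.0193
grip_force: 39.9
```

>>> arm_command([
  [0.1, 0, 0, -0.001, 0],
  [0.1, 0, 0, -0.001, 0],
  [0.1, 0, 0, -0.05, 0],
  [0.1, 0, 0, -0.1, 0],
  [0.1, 0, 0, -0.14, 0],
])

```text
time_s: 11.38
position: [0.5962, -0.136, 0.186]
orientation: [-3.14, 0.002, -2.746]
contact_force: [0.6, -0.9, -0.1]
finger_gap: 0.0467
grip_force: 0.0
```

Run:
```python
from pads import *
c=cap('wrist'); around(c,593.5,-136,16,24,45); around(c,593.5,-136,78,92,20); pads(c)
around(c,633,-4,9,19,25); around(c,633,-4,74,90,20)
to(632.5,-4,185)
```

```text
n 964 mid [ 593.7 -136.8] size [65.8 26. ] ang 16.4 zmed 20.0 px 329.0 206.0
n 530 mid [ 593.4 -136.9] size [18.3 19.1] ang 32.5 zmed 85.6 px 328.0 239.0
pad [561. 344.] [628.9 157.9] [59.6 61.1] 22.4
pad [628. 206.] [475.1 125.6] [51.6 27.7] 38.4
pad [330. 210.] [ 591.5 -136.2] [84.  43.8] 16.1
pad [223.  34.] [ 482.3 -278.6] [47.1 69.6] 22.4
n 463 mid [629.4  -5.9] size [27.7 33.2] ang 51.6 zmed 14.0 px 431.0 294.0
n 418 mid [631.   -3.7] size [18.8 19.4] ang 65.9 zmed 79.4 px 455.0 333.0
t 11.43 pos [ 598.7 -136.9  192.6] yaw -157.32 -> dx,dy,dz [-82.5 109.6   7.6] turn 0 gap 0.047
```

Long stamp is seated: flat, 16.4°, within 2 mm. Next is the small round stamp.

>>> arm_command([
  [0.1, -0.035, 0.045, 0, 0],
  [0.1, -0.07, 0.09, 0, 0],
  [0.1, -0.084, 0.108, 0.01, 0],
  [0.1, -0.084, 0.108, 0.05, 0],
  [0.1, -0.084, 0.108, 0.05, 0],
])

```text
time_s: 12.05
position: [0.628, -0.0035, 0.1283]
orientation: [3.137, -0.009, -2.746]
contact_force: [-1.4, -0.3, -0.5]
finger_gap: 0.0469
grip_force: 0.0
```

>>> arm_command([
  [0.1, 0, 0, 0.04, 0],
  [0.1, 0, 0, 0.08, 0],
  [0.1, 0, 0, 0.098, 0],
  [0.1, 0, 0, 0.098, 0],
  [0.1, 0, 0, 0.098, 0],
])

```text
time_s: 12.68
position: [0.6332, -0.0043, 0.0382]
orientation: [-3.14, 0.003, -2.746]
contact_force: [-1.3, -0.6, -0.2]
finger_gap: 0.0464
grip_force: 0.0
```

>>> arm_command([
  [-1, 0, 0, 0, 0],
  [-1, 0, 0, 0, 0],
  [-1, 0, 0, 0, 0],
  [-1, 0, 0, 0, 0],
  [-1, 0, 0, 0, 0],
])

```text
time_s: 13.3
position: [0.6327, -0.0039, 0.0375]
orientation: [-3.14, 0.003, -2.746]
contact_force: [0.0, 0.3, 5.4]
finger_gap: 0.019
grip_force: 39.4
```

>>> arm_command([
  [-1, 0, 0, -0.05, 0],
  [-1, 0, 0, -0.1, 0],
  [-1, 0, 0, -0.1, 0],
  [-1, 0, 0, -0.1, 0],
])

```text
time_s: 13.8
position: [0.6312, -0.0037, 0.135]
orientation: [3.141, -0.001, -2.746]
contact_force: [-0.7, 0.4, -1.5]
finger_gap: 0.0189
grip_force: 39.1
```

Run:
```python
from pads import *
to(471.5,132,138)
```

```text
t 13.8 pos [631.2  -3.7 135. ] yaw -157.32 -> dx,dy,dz [ 95.  186.8  -3. ] turn 0 gap 0.0189
```

>>> arm_command([
  [-1, 0.026, 0.05, 0, 0],
  [-1, 0.051, 0.1, 0, 0],
  [-1, 0.077, 0.15, 0, 0],
  [-1, 0.096, 0.187, 0, 0],
  [-1, 0.096, 0.187, 0.02, 0],
])

```text
time_s: 14.42
position: [0.4682, 0.1335, 0.1146]
orientation: [3.14, -0.002, -2.742]
contact_force: [0.3, 0.1, 0.0]
finger_gap: 0.0188
grip_force: 39.3
```

>>> arm_command([
  [-1, 0, 0, 0.03, 0],
  [-1, 0, 0, 0.05, 0],
  [-1, 0, 0, 0.05, 0],
  [-1, 0, 0, 0.05, 0],
])

```text
time_s: 14.92
position: [0.4703, 0.1316, 0.0652]
orientation: [3.141, -0.002, -2.746]
contact_force: [0.2, 0.2, -1.2]
finger_gap: 0.0191
grip_force: 39.3
```

Run:
```python
from pads import *
to(471.5,132,44)
c=cap('wrist','w5.png'); pads(c); around(c,471.5,132,41,56,30)
c=cap('side','side5.png'); pads(c); around(c,471.5,132,44,58,30)
a=cv2.imread('pics/w5.png'); b=cv2.imread('pics/side5.png')[90:350,100:420]
cv2.imwrite('pics/m5.png',np.hstack([cv2.resize(a,(400,300)),cv2.resize(b,(369,300))]))
```

```text
t 14.93 pos [470.3 131.6  65.2] yaw -157.33 -> dx,dy,dz [-1.3 -0.1 21.2] turn 0 gap 0.0191
pad [327. 253.] [464.1 128.5] [37.7 50.7] 24.5
n 1352 mid [463. 128.] size [19.9 32.7] ang 26.1 zmed 44.2 px 328.0 275.0
pad [420. 392.] [ 472.7 -283.2] [59.1 68.4] 31.4
pad [406. 282.] [ 593.8 -136.3] [82.8 43.3] 16.0
pad [253. 218.] [468.8 128. ] [42.5 48.1] 58.3
pad [316. 176.] [630.6 154.4] [59.5 59. ] 21.6
n 116 mid [468.  125.9] size [22.1 28.9] ang 50.9 zmed 47.8 px 251.0 201.0
```

View pics/m5.png

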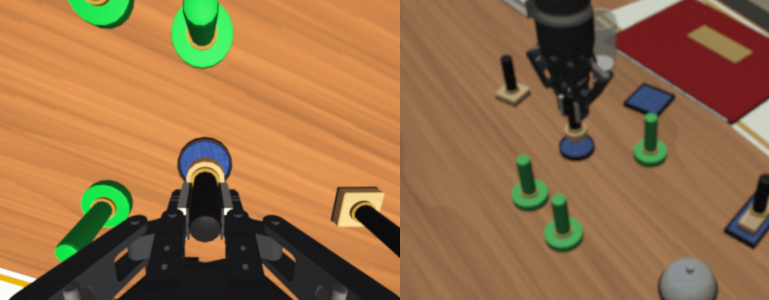

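The small round is centred over its pad (wrist picture (327,255)). Lowering.

>>> arm_command([
  [-1, -0.001, 0, 0.012, 0],
  [-1, -0.001, 0, 0.018, 0],
  [-1, -0.001, 0, 0.021, 0],
  [-1, -0.001, 0, 0.021, 0],
])

```text
time_s: 15.52
position: [0.4714, 0.132, 0.0443]
orientation: [3.141, -0.001, -2.746]
contact_force: [0.2, -0.5, -1.6]
finger_gap: 0.0191
grip_force: 39.3
```

>>> arm_command([
  [-1, 0, 0, 0.001, 0],
  [-1, 0, 0, 0.002, 0],
  [-1, 0, 0, 0.002, 0],
])

```text
time_s: 15.9
position: [0.4721, 0.1322, 0.0435]
orientation: [-3.141, 0.001, -2.746]
contact_force: [-1.4, 0.5, 2.4]
finger_gap: 0.0189
grip_force: 39.6
```

>>> arm_command([
  [0.1, 0, 0, -0.001, 0],
  [0.1, 0, 0, -0.001, 0],
  [0.1, 0, 0, -0.05, 0],
  [0.1, 0, 0, -0.1, 0],
  [0.1, 0, 0, -0.14, 0],
])

```text
time_s: 16.52
position: [0.4722, 0.1321, 0.1848]
orientation: [-3.141, 0.002, -2.746]
contact_force: [0.6, 0.0, -0.3]
finger_gap: 0.0472
grip_force: 0.0
```

Run:
```python
from pads import *
c=cap('wrist'); around(c,471.5,132,16,24,30); around(c,471.5,132,78,92,20); pads(c)
around(c,453,300,9,19,35); around(c,453,300,74,90,20)
to(453,300,183)
```

```text
n 426 mid [468. 130.] size [27.4 32.8] ang 21.7 zmed 20.1 px 328.0 215.0
n 535 mid [470.4 131.4] size [18.5 19.2] ang 3.9 zmed 85.6 px 328.0 241.0
pad [295. 355.] [630.4 154.6] [59.6 58.3] 22.1
pad [328. 214.] [467.7 130.1] [47.2 50.8] 24.9
pad [ 35. 217.] [ 592.5 -139.2] [84.4 42.7] 16.4
n 1230 mid [450.2 302. ] size [42.7 43.1] ang 22.8 zmed 13.8 px 490.0 261.0
n 454 mid [450.4 301.3] size [19.3 18. ] ang 12.0 zmed 79.4 px 530.0 294.0
t 16.57 pos [475.  132.5 190.9] yaw -157.32 -> dx,dy,dz [-44.3 163.    7.9] turn 0 gap 0.0467
```

Small round is seated. Now the square stamp.

>>> arm_command([
  [0.1, -0.014, 0.05, 0, 0],
  [0.1, -0.028, 0.1, 0, 0],
  [0.1, -0.042, 0.15, 0, 0],
  [0.1, -0.046, 0.163, 0.01, 0],
  [0.1, -0.046, 0.163, 0.04, 0],
])

```text
time_s: 17.2
position: [0.4525, 0.3017, 0.1436]
orientation: [-3.141, 0.004, -2.744]
contact_force: [0.1, -1.0, -0.7]
finger_gap: 0.0471
grip_force: 0.0
```

>>> arm_command([
  [0.1, 0, 0, 0, 0],
  [0.1, 0, 0, 0.05, 0],
  [0.1, 0, 0, 0.09, 0],
  [0.1, 0, 0, 0.107, 0],
  [0.1, 0, 0, 0.107, 0],
])

```text
time_s: 17.82
position: [0.451, 0.2994, 0.0353]
orientation: [-3.141, -0.002, -2.747]
contact_force: [0.9, -0.2, 0.6]
finger_gap: 0.047
grip_force: 0.0
```

>>> arm_command([
  [-1, 0, 0, 0, 0],
  [-1, 0, 0, 0, 0],
  [-1, 0, 0, 0, 0],
  [-1, 0, 0, 0, 0],
  [-1, 0, 0, 0, 0],
])

```text
time_s: 18.45
position: [0.4527, 0.3009, 0.0377]
orientation: [3.142, 0.003, -2.746]
contact_force: [-0.7, 0.5, 4.9]
finger_gap: 0.0188
grip_force: 39.6
```

>>> arm_command([
  [-1, 0, 0, -0.05, 0],
  [-1, 0, 0, -0.08, 0],
  [-1, 0, 0, -0.08, 0],
  [-1, 0, 0, -0.08, 0],
])

```text
time_s: 18.95
position: [0.4505, 0.2998, 0.1142]
orientation: [-3.141, -0.003, -2.746]
contact_force: [-0.7, 0.0, -0.7]
finger_gap: 0.019
grip_force: 39.3
```

Run:
```python
from pads import *
to(631,155.5,118)
c=cap('wrist')
x,y=sensors.observe()['position'][:2]*1000
around(c,x,y,88,98,40); pads(c)
```

```text
t 18.95 pos [450.5 299.8 114.2] yaw -157.32 -> dx,dy,dz [-110.9 -202.7   -3.8] turn 0 gap 0.019
n 2988 mid [442.8 296.6] size [30.8 42.1] ang 22.8 zmed 90.8 px 328.0 266.0
pad [ 95. 358.] [629.2 152.6] [58.2 57.8] 21.8
pad [110. 175.] [466.8 131.4] [50.7 43.1] 52.9
```

>>> arm_command([
  [-1, -0.025, -0.045, 0, 0.8],
  [-1, -0.05, -0.09, 0, 0.8],
  [-1, -0.075, -0.135, 0, 0.8],
  [-1, -0.1, -0.18, 0, 0.8],
  [-1, -0.11, -0.203, 0, 0.8],
])

```text
time_s: 19.62
position: [0.6316, 0.1529, 0.1125]
orientation: [3.141, -0.004, -2.762]
contact_force: [0.1, 1.1, -2.2]
finger_gap: 0.0192
grip_force: 39.4
```

>>> arm_command([
  [-1, 0, 0, 0.02, 0],
  [-1, 0, 0, 0.04, 0],
  [-1, 0, 0, 0.05, 0],
  [-1, 0, 0, 0.05, 0],
])

```text
time_s: 20.12
position: [0.6293, 0.1551, 0.0632]
orientation: [3.14, -0.005, -2.76]
contact_force: [0.9, 0.3, -1.9]
finger_gap: 0.0188
grip_force: 39.5
```

Run:
```python
from pads import *
to(630.5,155,44)
c=cap('wrist','w6.png'); pads(c); around(c,630,155,38,56,38)
c=cap('side','side6.png'); pads(c); around(c,630,155,41,58,38)
a=cv2.imread('pics/w6.png'); b=cv2.imread('pics/side6.png')[60:320,150:470]
cv2.imwrite('pics/m6.png',np.hstack([cv2.resize(a,(400,300)),cv2.resize(b,(369,300))]))
```

```text
t 20.12 pos [629.3 155.1  63.2] yaw -158.11 -> dx,dy,dz [-1.  -0.6 19.2] turn 0 gap 0.0188
pad [327. 253.] [627.6 153.8] [56.  59.5] 21.8
pad [402.  11.] [485.9 138.3] [10.7 40.6] 22.0
n 3157 mid [621.6 152.1] size [30.9 41.9] ang 21.8 zmed 39.9 px 328.0 268.0
pad [419. 393.] [ 472.3 -283.5] [57.6 68.1] 28.4
pad [406. 282.] [ 593.8 -136.2] [82.8 43.5] 16.1
pad [316. 178.] [630.7 154.3] [59.5 59.1] 21.6
n 232 mid [629.2 151.7] size [41.8 41. ] ang 26.4 zmed 42.9 px 316.0 162.0
```

View pics/m6.png

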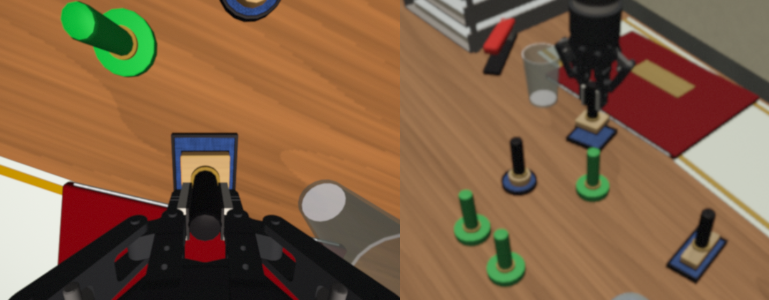

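The square is over its pad at 21.8°, matching the pad's 21.8° (wrist picture (327,260)). Lowering.

>>> arm_command([
  [-1, -0.0015, 0, 0.01, 0],
  [-1, -0.0015, 0, 0.016, 0],
  [-1, -0.0015, 0, 0.019, 0],
  [-1, -0.0015, 0, 0.019, 0],
])

```text
time_s: 20.72
position: [0.6322, 0.1558, 0.0463]
orientation: [3.141, -0.001, -2.76]
contact_force: [0.4, 0.2, -0.5]
finger_gap: 0.0191
grip_force: 39.5
```

>>> arm_command([
  [-1, 0, 0, 0.001, 0],
  [-1, 0, 0, 0.002, 0],
  [-1, 0, 0, 0.002, 0],
])

```text
time_s: 21.1
position: [0.6326, 0.1559, 0.0449]
orientation: [-3.142, 0.0, -2.76]
contact_force: [-0.4, 0.5, -0.8]
finger_gap: 0.0188
grip_force: 39.5
```

>>> arm_command([
  [-1, 0, 0, 0.001, 0],
  [-1, 0, 0, 0.0015, 0],
  [-1, 0, 0, 0.0015, 0],
])

```text
time_s: 21.48
position: [0.6327, 0.1559, 0.0438]
orientation: [-3.141, 0.001, -2.76]
contact_force: [-0.5, 0.3, 0.9]
finger_gap: 0.0192
grip_force: 39.8
```

>>> arm_command([
  [-1, 0, 0, 0.0005, 0],
  [-1, 0, 0, 0.0005, 0],
])

```text
time_s: 21.72
position: [0.6327, 0.156, 0.0438]
orientation: [-3.141, 0.001, -2.76]
contact_force: [-3.2, -0.7, 6.3]
finger_gap: 0.0188
grip_force: 40.0
```

>>> arm_command([
  [0.1, 0, 0, -0.001, 0],
  [0.1, 0, 0, -0.001, 0],
  [0.1, 0, 0, -0.05, 0],
  [0.1, 0, 0, -0.1, 0],
  [0.1, 0, 0, -0.15, 0],
])

```text
time_s: 22.35
position: [0.6324, 0.1558, 0.1935]
orientation: [3.141, -0.001, -2.76]
contact_force: [1.1, 0.2, 0.7]
finger_gap: 0.0471
grip_force: 0.0
```

>>> arm_command([
  [0.1, 0.04, 0, -0.03, 0],
  [0.1, 0.08, 0, -0.05, 0],
  [0.1, 0.12, 0, -0.05, 0],
  [0.1, 0.12, 0, -0.05, 0],
])

```text
time_s: 22.85
position: [0.5189, 0.1105, 0.2426]
orientation: [3.141, -0.001, -2.76]
contact_force: [0.4, -0.0, -0.5]
finger_gap: 0.0472
grip_force: 0.0
```

Run:
```python
from pads import *
for n in ['wrist','side']:
    c=cap(n,n+'7.png'); print(n); pads(c)
    for x,y,r in [(475,-282,34),(594,-136,45),(471,132,27),(631,155,35)]:
        around(c,x,y,16.5,24,r); around(c,x,y,78,92,20)
    around(c,450,-166,26,60,45); around(c,622,290,26,100,45)
```

```text
wrist
pad [327. 296.] [628.8 154.1] [59.4 59.6] 21.8
pad [360. 171.] [468.1 129.3] [46.6 50.4] 56.2
pad [105. 178.] [ 591.2 -137.9] [84.2 42.3] 16.3
pad [ 2. 27.] [ 470.5 -253.4] [38.   5.8] 5.8
few 0
few 0
n 1162 mid [ 594.1 -135.9] size [66.9 27.8] ang 17.1 zmed 20.3 px 92.0 188.0
n 478 mid [ 593.6 -135.1] size [19.6 19.1] ang 85.7 zmed 85.4 px 46.0 201.0
n 303 mid [469.5 128.8] size [27.1 32.9] ang 62.5 zmed 19.9 px 360.0 172.0
n 398 mid [470.7 131. ] size [19.1 18.7] ang 24.6 zmed 85.5 px 370.0 184.0
n 731 mid [630.3 154.1] size [42.5 41. ] ang 22.5 zmed 19.8 px 327.0 303.0
n 294 mid [629.8 154.2] size [18.4 19.2] ang 70.6 zmed 85.1 px 328.0 336.0
n 3405 mid [ 446.1 -163. ] size [54.2 57. ] ang 22.2 zmed 36.4 px 82.0 31.0
n 968 mid [603.1 295.1] size [55.7 27.1] ang 66.1 zmed 61.6 px 446.0 338.0
side
pad [420. 392.] [ 472.8 -283.4] [59. 68.] 31.4
pad [406. 282.] [ 593.8 -136.2] [82.7 43.5] 16.0
n 763 mid [ 472.9 -282.3] size [47.6 51.1] ang 25.6 zmed 20.6 px 421.0 386.0
n 212 mid [ 474.  -281.9] size [18.5 18.1] ang 75.4 zmed 85.8 px 431.0 358.0
n 335 mid [ 595.2 -137.4] size [66.4 26.5] ang 16.4 zmed 20.6 px 409.0 278.0
n 141 mid [ 594.6 -137.5] size [18.9 17.7] ang 57.6 zmed 85.9 px 417.0 246.0
n 115 mid [471.6 128.7] size [29.1 32.3] ang 65.3 zmed 20.5 px 253.0 213.0
n 106 mid [472.3 129.6] size [18.3 18.2] ang 86.7 zmed 85.7 px 250.0 183.0
n 230 mid [632.2 153.4] size [43.6 42.9] ang 25.7 zmed 20.6 px 317.0 172.0
n 85 mid [631.6 152.7] size [19.4 18.5] ang 43.3 zmed 85.5 px 318.0 143.0
n 1156 mid [ 445.4 -167.7] size [55.7 58.9] ang 43.7 zmed 36.2 px 350.0 331.0
n 1317 mid [622.1 289.6] size [67.4 64.3] ang 55.3 zmed 74.1 px 272.0 119.0
```

View pics/side7.png

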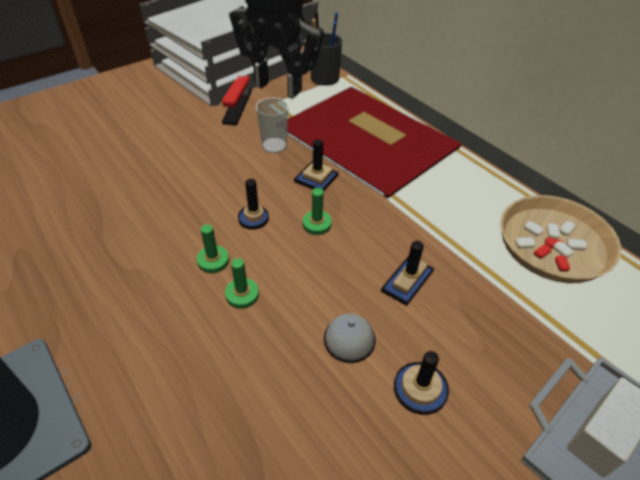

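All four stamps stand upright and flat on their pads, at side-view (421,386), (409,278), (253,213) and (317,172). The glass, bell and green look-alikes are where they were. Handing in.

```bash
python3 -c "
from rig import robot; print(robot.finish_job())"
```

```text
the job is handed in; nothing more can be done
None
```

The job is handed in at about 23 s of arm time: all four stamps stand flat on their own pads inside the rims, with the square and long ones measured within about 1° of their pads' sides in the close wrist views, and the glass, bell and green look-alikes were not moved.

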